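Find the high bar with a straightedge and unlock it

ROBOT

A 6-joint arm with a two-finger parallel gripper is mounted at the origin on a cart in front of the work surface, level with it; the furniture and walls round the work are solid. World frame = base frame: x ahead of the robot, y to its left, z up, the work surface at z = 0. Lengths are in m, angles in rad, forces in N, time in s.
With the tool pointing down it reaches from about 0.225 to 0.875 m from the base axis. Payload 3.4 kg.
Tool frame: the origin (TCP) lies at the very end of the fingers, on their centre line; the grasp point (between the pads) lies 19 mm behind it (ctrl.tcp_to_grasp is the z of the grasp point in the tool frame, in m); z points along the fingers, y is the line along which they close (so a half turn about z gives the same grasp; the last joint's range is limited). The gripper opens to 85 mm and grips with 20 to 120 N. Pads are 22 mm wide; open, the fingers measure 114 mm over their backs; the gripper's body (76 mm by 85 mm) begins 54 mm behind the grasp point. The pads swing forward as they close: fully open they stand 13 mm farther back than shut.
Start: joints at [1.179, 0.276, 1.505, -0, 1.361, -0.121], TCP at [0.154, 0.554, 0.231] pointing down, gripper open.
Joint ranges: [-2.89, 2.89], [-0.75, 2.08], [0.22, 2.7], [-1.18, 4.32], [0.11, 2.71], [-2.7, 2.7]. Speed limits (rad/s): [2.57, 2.57, 3.14, 3.14, 3.14, 3.14].

INTERFACE

Orientations are given as a rotation vector (axis times angle).
In Python, from cell import ctrl, snapshot, nets gives the robot as it stands.
- The arm moves only by the tool arm_command, never from a script. Its argument "steps" is a list of rows, each a list of 7 numbers: the shift along the tool's x, y, z in mm, then the turn, a rotation vector about the tool's x, y, z in rad, then the opening, from 0 (shut) to 1 (fully open). A call has 1 to 20 rows; each row shifts and turns the commanded pose from where the row before left it, along the tool's axes as they then stand; what a row does not reach is not made up. A row lasts 1/10 s, in which the tool goes at most 50 mm and 8.59 degrees, less where a joint would pass 70% of its speed; a pose out of reach is approached as far as the arm can. A call with a gripper value outside its range is refused whole. The fingers move at their own pace and stop on an object; "squeeze" is the grip in N (left out, the last holds). Time passes only in rows, so rows that do not move let the fingers close. It gives the time, the measured TCP pose, the force, the opening and the grip force at its end, in the units of the state.
- ctrl.get_obs(): the state, without advancing time (a new reading comes with each control period).
- snapshot(name): name is "side" or "top"; returns a dict with "color" (384x512x3 uint8, blue, green, red), "z_map" (384x512 float32, m along the optical axis (not along the pixel's ray), 0 where there is no reading), "fx", "fy", "cx", "cy" (pixels), "R" (3x3) and "t" (3): a world point X has camera coordinates R X + t. Camera axes: x right, y down, z forward; pixel columns grow to the right and rows downward; lengths in m; the calibration is good to about 2 mm. A picture is of the moment at which its call begins.
- ctrl.close_job(): hands the job in; it is judged then, once.
Trained networks look in the newest picture that a camera, given by its name, has taken for a name from the list of things; names that differ only in an ending like _2 or _b are one class to them, and where a whole thing is asked for, a point or a joint stands for the part that bears it (a point fixed in the world has none). Each returns a list of dicts, best first, with "conf" (0 to 1); they miss things now and then, are a little off and sometimes report something else, mostly with a low value. They report only what shows in the picture. A call takes as long as a camera call. They do not tell look-alikes from the thing itself.
- nets.boxes_of(query, camera): "uv" ([column, row] in pixels, amid what is visible of it).
- nets.trace(query, camera): "pixels" (384x512 bool, what is visible of it) and "uv" ([column, row] in pixels, amid what is visible of it).
- nets.landmark_of(query, camera): "uv" ([column, row] in pixels: a listed point, or the origin of a listed thing).
The state is a dict: "time": time; "q": joint angles; "qd": joint speeds; "effort": joint torques, N m; "position": TCP position; "tool_rot": TCP orientation; "contact_force": force on the tool from outside, world axes, zero at the start; "moment": the same for the moment, N m; "gripper_width": finger opening in m; "finger_force": force on a finger pad.
Only numpy, scipy, OpenCV 4.12 (cv2) and the standard library are available. Lean on these libraries where they do the work, as an engineer would, in place of code of your own. Each camera call takes 0.05 s, during which the arm holds its last target. There are 200 camera calls.

TASK

One of the two lanes on the stand has a middle bar that stands a few millimetres too high. Lay the straightedge lengthwise and centred across the three bars of one lane (either will do) and let go, then press down firmly on its near end and after that on its far end to find out whether it rocks. Then pull the locking tab beside the lane whose middle bar is high fully out to its stop, leave the other tab in, and leave the straightedge lying where you tested; do not disturb the glassware.

Things in the scene. Friction and masses are not known exactly. Their poses are not given: they have to be found in the camera images.
- straightedge: Loose aluminium bar, 160 x 22 x 28 mm (x, y, z), about 0.22 kg, on the worktop left of the stand. Origin: centre of its underside; x along its length, z up; both ends alike. Grip its flat sides (22 mm). Rubber press pads on top at x = +-65 mm (16 mm wide, tops at z = 30). On a high middle bar it lies sloped 4 degrees, and tips over when the raised end is pressed; on a good lane it lies level.
- stand: Fixed grey stand; origin on the worktop, x away from the robot, y left, z up. Base plate 180 x 300 x 10 mm. Lanes along x at y = +55 and -55, each with three round crossbars (10 mm thick, 48 long in y) at x = -55, 0, 55. End bars' tops at z = 45; one lane's middle bar (which one changes) is 4 mm higher, the other's level. Outside each lane a housing with its tab leans outwards.
- lane_left (a point): Point in the middle of the left lane, x = 0, y = +55 mm of the stand, at the height of the end bars' tops (45 mm); axes as the stand's.
- lane_right (a point): The same for the right lane, y = -55 mm of the stand.
- tab_left_grip (a point): Grip point of the left lane's locking tab, a flat plate 76 mm wide (x) and 8 mm thick (its y) standing 32 mm out of the housing when in. The point is on its mid plane, 18 mm from the housing, 14 mm below the free end (tab in), and moves with the tab. Its z is the pull direction: 35 degrees from vertical, leaning outwards (stand's +y). Pinch the 8 mm with the gripper tilted along it.
- tab_right_grip (a point): The same for the right lane's locking tab, which leans outwards to the other side (35 degrees to the stand's -y).
- tab_left (a joint): How far the left tab is pulled out along its z, m: 0 fully in, 0.025 at its stop; it starts 0 to 0.003. Lightly sprung, with friction: about 3 to 5 N to pull, and it stays where it is left.
- tab_right (a joint): The same for the right tab.
- jar_tasted: Bystander: opened jam jar, 68 mm across, 86 mm high, far left of the stand. Origin: centre of its underside.
- petri_dish: Bystander: petri dish, 90 mm across, 15 mm high, right of the stand. Origin: centre of its underside.
- beaker_small: Bystander: small glass beaker, 53 mm across, 68 mm high, behind the stand. Origin: centre of its underside.
Mind the look-alikes: they are no part of the job. There is more than one size of the straightedge; the job needs the smallest.

How it is judged:
On the way, in this order (a step that is already met when the one before it is completed fails the run):
1. the straightedge lies across the three bars of one lane, let go, both tabs still in (((y of straightedge in the frame of stand between 0.04 and 0.07 m and x of straightedge in the frame of stand between -0.02 and 0.02 m and angle between the x axis of straightedge and the x axis of stand, either way round below 0.15 rad and height (world z) of straightedge between 0.041 and 0.056 m and angle between straightedge's own z axis and vertical below 0.13 rad) or (y of straightedge in the frame of stand between -0.07 and -0.04 m and x of straightedge in the frame of stand between -0.02 and 0.02 m and angle between the x axis of straightedge and the x axis of stand, either way round below 0.15 rad and height (world z) of straightedge between 0.041 and 0.056 m and angle between straightedge's own z axis and vertical below 0.13 rad)) and value of joint each of tab_left, tab_right below 0.006 m and contact force between the fingers and straightedge below 0.1 N and linear speed of straightedge below 0.02 m/s), for 0.3 s.
2. its near end is pressed down onto the bars by the fingers (((y of straightedge in the frame of stand between 0.04 and 0.07 m and x of straightedge in the frame of stand between -0.02 and 0.02 m and angle between the x axis of straightedge and the x axis of stand, either way round below 0.15 rad and height (world z) of straightedge between 0.041 and 0.056 m and angle between straightedge's own z axis and vertical below 0.13 rad) or (y of straightedge in the frame of stand between -0.07 and -0.04 m and x of straightedge in the frame of stand between -0.02 and 0.02 m and angle between the x axis of straightedge and the x axis of stand, either way round below 0.15 rad and height (world z) of straightedge between 0.041 and 0.056 m and angle between straightedge's own z axis and vertical below 0.13 rad)) and value of joint each of tab_left, tab_right below 0.006 m and x of the grasp point in the frame of stand between -0.1 and -0.035 m and contact force between the fingers and straightedge above 2 N and contact force between straightedge and stand above 4.2 N), for 0.1 s.
3. its far end is pressed down onto the bars by the fingers (((y of straightedge in the frame of stand between 0.04 and 0.07 m and x of straightedge in the frame of stand between -0.02 and 0.02 m and angle between the x axis of straightedge and the x axis of stand, either way round below 0.15 rad and height (world z) of straightedge between 0.041 and 0.056 m and angle between straightedge's own z axis and vertical below 0.13 rad) or (y of straightedge in the frame of stand between -0.07 and -0.04 m and x of straightedge in the frame of stand between -0.02 and 0.02 m and angle between the x axis of straightedge and the x axis of stand, either way round below 0.15 rad and height (world z) of straightedge between 0.041 and 0.056 m and angle between straightedge's own z axis and vertical below 0.13 rad)) and value of joint each of tab_left, tab_right below 0.006 m and x of the grasp point in the frame of stand between 0.035 and 0.1 m and contact force between the fingers and straightedge above 2 N and contact force between straightedge and stand above 4.2 N), for 0.1 s.
At the end, for the whole second after the job is handed in: The straightedge rests centred on one lane (20 mm along, 15 mm across, 0.15 rad). The tab of the lane with the high bar is over 21 mm out, the other under 6 mm. High lane: the straightedge's own if it lies sloped (over 0.042 rad), the other if it lies level (under 0.03 rad) (linear speed of straightedge below 0.02 m/s and (((y of straightedge in the frame of stand between 0.04 and 0.07 m and x of straightedge in the frame of stand between -0.02 and 0.02 m and angle between the x axis of straightedge and the x axis of stand, either way round below 0.15 rad and height (world z) of straightedge between 0.041 and 0.056 m and angle between straightedge's own z axis and vertical below 0.13 rad) and angle between straightedge's own z axis and vertical above 0.042 rad and value of joint tab_left above 0.021 m and value of joint tab_right below 0.006 m) or ((y of straightedge in the frame of stand between 0.04 and 0.07 m and x of straightedge in the frame of stand between -0.02 and 0.02 m and angle between the x axis of straightedge and the x axis of stand, either way round below 0.15 rad and height (world z) of straightedge between 0.041 and 0.056 m and angle between straightedge's own z axis and vertical below 0.13 rad) and angle between straightedge's own z axis and vertical below 0.03 rad and value of joint tab_right above 0.021 m and value of joint tab_left below 0.006 m) or ((y of straightedge in the frame of stand between -0.07 and -0.04 m and x of straightedge in the frame of stand between -0.02 and 0.02 m and angle between the x axis of straightedge and the x axis of stand, either way round below 0.15 rad and height (world z) of straightedge between 0.041 and 0.056 m and angle between straightedge's own z axis and vertical below 0.13 rad) and angle between straightedge's own z axis and vertical above 0.042 rad and value of joint tab_right above 0.021 m and value of joint tab_left below 0.006 m) or ((y of straightedge in the frame of stand between -0.07 and -0.04 m and x of straightedge in the frame of stand between -0.02 and 0.02 m and angle between the x axis of straightedge and the x axis of stand, either way round below 0.15 rad and height (world z) of straightedge between 0.041 and 0.056 m and angle between straightedge's own z axis and vertical below 0.13 rad) and angle between straightedge's own z axis and vertical below 0.03 rad and value of joint tab_left above 0.021 m and value of joint tab_right below 0.006 m))); the robot touches nothing.
It fails at once if the jar, petri dish or beaker is moved by more than 25 mm (distance of any of jar_tasted, petri_dish, beaker_small from where it was at the start of the episode above 0.025 m).
It also fails if it takes over 61 s, if anything falls off the work surface, if the arm or the gripper's body presses on something with over 40 N, if the wrist force passes 120 N, or if a joint passes its speed limit or range.

## Working session

There is one attempt and no reset: what is moved stays moved. The work goes in short steps, Python scripts to look and compute and a tool call to move; the robot and the scene stay as the last step left them, time stands still between calls to the robot, and variables do not carry over. Pictures are saved under pics/ and viewed, at most 10 in all, crops included, and the job is handed in when it is done.

Besides the shell and the picture viewer there is one more tool, called after "Emit:" as name([rows], argument=value, ...), one row to a line, values as JSON. arm_command: Moves the arm, as the interface text tells. Its arguments: {"type":"object","properties":{"steps":{"type":"array"},"squeeze":{"type":"number"}},"required":["steps"]}

```bash
mkdir -p pics; ls
cat > h.py <<'E'
import numpy as np, cv2
from scipy.spatial.transform import Rotation as Ro
from cell import ctrl, snapshot, nets
def world(s,u,v,z=None):
    """pixel -> world, by depth or on plane z"""
    r=np.array([(u-s['cx'])/s['fx'],(v-s['cy'])/s['fy'],1.])
    C=-s['R'].T@s['t']; d=s['R'].T@r
    if z is None: return C+d*s['z_map'][int(round(v)),int(round(u))]
    return C+d*(z-C[2])/d[2]
def cloud(s):
    v,u=np.mgrid[:384,:512]; Z=s['z_map']
    P=np.stack([(u-s['cx'])/s['fx']*Z,(v-s['cy'])/s['fy']*Z,Z],-1)
    P=(P-s['t'])@s['R']; P[Z==0]=np.nan
    return P
def proj(s,X):
    c=s['R']@np.asarray(X)+s['t']; return c[0]/c[2]*s['fx']+s['cx'],c[1]/c[2]*s['fy']+s['cy']
E
python3 - <<'E'
from h import *
im=[]
for n in ("side","top"):
    s=snapshot(n); cv2.imwrite(f'pics/{n}0.png',s['color'])
    print(n,-s['R'].T@s['t'],s['fx'])
    for q in ["straightedge","stand","jar_tasted","petri_dish","beaker_small"]:
        for d in nets.trace(q,n):
            m=d['pixels']; P=cloud(s)[m]; P=P[~np.isnan(P[:,0])]
            print(q,round(d['conf'],2),np.round(d['uv']),m.sum(),np.round(np.median(P,0),3))
    for q in ["straightedge","stand","lane_left","lane_right","tab_left_grip","tab_right_grip"]:
        for d in nets.landmark_of(q,n):
            print('L',q,round(d['conf'],2),np.round(d['uv'],1),np.round(world(s,*d['uv']),3))
o=ctrl.get_obs();print(o['time'],o['position'],o['tool_rot'],Ro.from_rotvec(o['tool_rot']).as_matrix().round(3),ctrl.tcp_to_grasp)
E
```

```text
pics
side [ 0.06153953 -1.07078449  1.28404082] 427.77519709515565
straightedge 0.66 [214. 171.] 449 [0.517 0.429 0.028]
straightedge 0.58 [240. 190.] 293 [0.561 0.245 0.019]
straightedge 0.55 [187. 147.] 264 [0.461 0.675 0.032]
stand 0.72 [281. 253.] 3173 [ 0.568 -0.131  0.009]
jar_tasted 0.69 [267. 173.] 278 [0.72  0.273 0.053]
jar_tasted 0.29 [279. 251.] 3110 [ 0.568 -0.137  0.009]
petri_dish 0.93 [330. 318.] 539 [ 0.578 -0.458  0.013]
beaker_small 0.67 [325. 229.] 237 [ 0.768 -0.13   0.04 ]
L straightedge 0.77 [216.5 175.3] [0.52  0.418 0.011]
L straightedge 0.58 [189.7 146.5] [0.483 0.691 0.014]
L straightedge 0.48 [237.  197.7] [0.547 0.241 0.002]
L stand 0.63 [282.6 256.6] [ 0.564 -0.154  0.014]
L lane_left 0.69 [276.6 233.9] [ 0.585 -0.065  0.044]
L lane_right 0.74 [289.2 255. ] [ 0.593 -0.153  0.006]
L tab_left_grip 0.43 [267.5 213.3] [0.589 0.021 0.079]
L tab_right_grip 0.39 [301.9 272.9] [ 0.574 -0.28   0.054]
top [0.46072829 0.11287704 1.78826943] 407.2525113990365
straightedge 0.81 [171. 204.] 372 [0.535 0.438 0.038]
straightedge 0.67 [116. 219.] 489 [0.47  0.689 0.037]
straightedge 0.63 [222. 199.] 181 [0.557 0.249 0.027]
stand 0.95 [310. 199.] 2998 [ 0.573 -0.14   0.012]
jar_tasted 0.57 [212. 162.] 238 [0.725 0.293 0.046]
petri_dish 0.86 [378. 196.] 342 [ 0.581 -0.455  0.016]
beaker_small 0.68 [308. 150.] 137 [ 0.778 -0.131  0.021]
L straightedge 0.93 [116.9 215.5] [0.475 0.684 0.042]
L straightedge 0.82 [173.  204.6] [0.527 0.446 0.046]
L straightedge 0.61 [218.1 195.8] [0.571 0.256 0.03 ]
L stand 0.59 [311.1 199.8] [ 0.565 -0.15   0.009]
L lane_left 0.78 [296.7 197.1] [ 0.575 -0.087  0.007]
L lane_right 0.73 [321.9 196.3] [ 0.582 -0.198  0.003]
1.2 [0.15384178 0.55407782 0.23134742] [4.24069003e-01 3.11281936e+00 1.96601415e-04] [[-0.964  0.268  0.   ]
 [ 0.268  0.964  0.   ]
 [-0.     0.    -1.   ]] -0.0187
```

Run:
```python
from h import *
s=cv2.imread('pics/top0.png'); c=s[120:270,70:420]
cv2.imwrite('pics/top0c.png',cv2.resize(c,None,fx=2.28,fy=2.28,interpolation=cv2.INTER_CUBIC))
s=cv2.imread('pics/side0.png'); c=s[120:340,160:400]
cv2.imwrite('pics/side0c.png',cv2.resize(c,None,fx=2.7,fy=2.7,interpolation=cv2.INTER_CUBIC))
```

```text
(no output)
```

View pics/top0c.png

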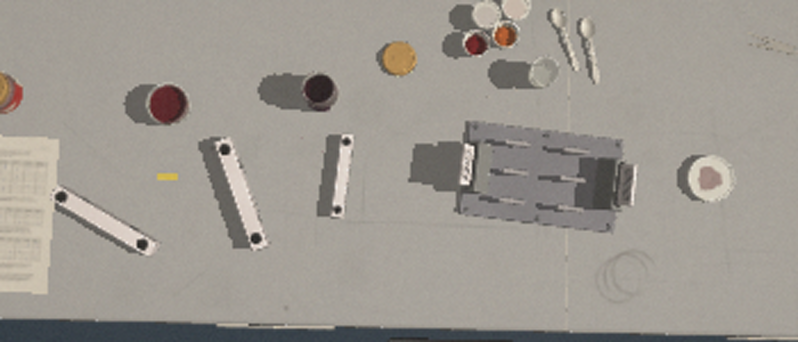

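View pics/side0c.png

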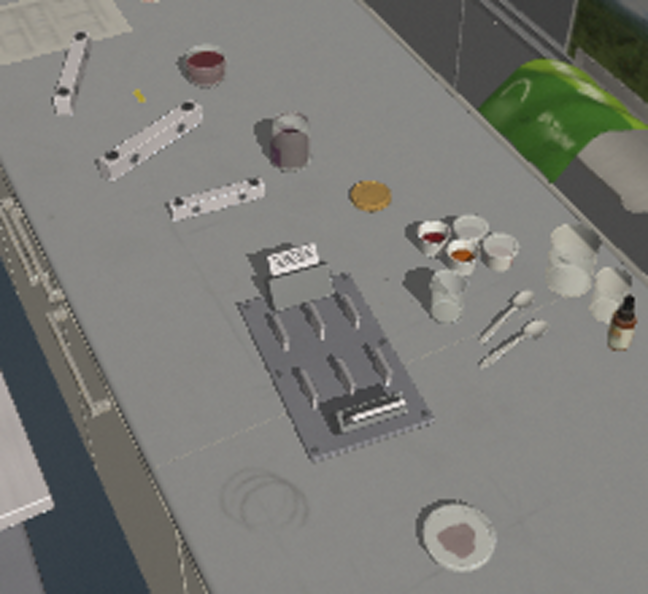

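```bash
cat > loc.py <<'E'
from h import *
from scipy.optimize import least_squares
T=snapshot('top');S=snapshot('side')
ct=lambda p:np.array(p)/2.28+[70,120]-.28
cs=lambda p:np.array(p)/2.7+[160,120]-.3
c=[(-.09,.15),(.09,.15),(.09,-.15),(-.09,-.15)]
pt=[ct(p) for p in [(458,212),(468,122),(622,141),(611,233)]]
ps=[cs((238,303)),None,cs((434,423)),cs((315,460))]
def res(x):
    R=np.array([[np.cos(x[2]),-np.sin(x[2])],[np.sin(x[2]),np.cos(x[2])]]);r=[]
    for k,q in enumerate(c):
        X=[*(x[:2]+R@q),.010]
        r+=list(np.array(proj(T,X))-pt[k])
        if ps[k] is not None: r+=list(np.array(proj(S,X))-ps[k])
    return r
f=least_squares(res,[.57,-.14,0],loss='soft_l1');print('stand',f.x.round(4),np.round(f.fun,1))
np.save('stand.npy',f.x)
# straightedge: dark pads in both images within the mask
for n,s in(('top',T),('side',S)):
    g=s['color'].mean(2)
    for d in nets.trace('straightedge',n):
        P=cloud(s);m=d['pixels'];w=np.nanmedian(P[m],0)
        if abs(w[1]-.247)>.06: continue
        mm=cv2.morphologyEx(m.astype(np.uint8),cv2.MORPH_CLOSE,np.ones((5,5)))
        k=(mm>0)&(g<.55*np.median(g[m]))
        nb,lab,st,cen=cv2.connectedComponentsWithStats(k.astype(np.uint8))
        for i in range(1,nb):
            if st[i,4]>2: print(n,st[i,4],cen[i].round(1),world(s,*cen[i],z=.03).round(4))
        top=[world(s,u,v,z=.028)[:2] for v,u in np.argwhere(m)]
        r=cv2.minAreaRect(np.float32(top)*1000);print(n,'rect',r)
# overlay check
R=lambda x:np.array([[np.cos(x[2]),-np.sin(x[2])],[np.sin(x[2]),np.cos(x[2])]])
out=[]
for s,(a,b,e,g2) in((T,(165,245,205,350)),(S,(180,300,210,330))):
    A=cv2.resize(s['color'],None,fx=5,fy=5,interpolation=cv2.INTER_CUBIC)
    pr=lambda q,z:tuple(np.int32((np.array(proj(s,[*(f.x[:2]+R(f.x)@q),z]))+.5)*5))
    for k in range(4): cv2.line(A,pr(c[k],.01),pr(c[k-1],.01),(0,255,0),1)
    for y in(.055,-.055):
        for x in(-.055,0,.055): cv2.line(A,pr((x,y-.024),.045),pr((x,y+.024),.045),(0,0,255),1)
    for sg in(1,-1):
        pass
    out.append(A[a*5:b*5,e*5:g2*5])
for n,A in zip('ts',out): cv2.imwrite(f'pics/ov_{n}.png',A)
h=[cv2.resize(A,(int(A.shape[1]*w),int(A.shape[0]*w))) for A,w in zip(out,(.62,.62))]
H=max(a.shape[0] for a in h);cv2.imwrite('pics/ov.png',np.hstack([cv2.copyMakeBorder(a,0,H-a.shape[0],0,0,0) for a in h]))
print(h[0].shape,h[1].shape)
E
python3 loc.py
```

```text
stand [ 0.5753 -0.1313 -0.1014] [-0.1  0.7 -0.1 -0.3  0.5 -0.5  0.7 -0.3  0.4 -1.8  1.1  0.2 -1.3 -0.4]
top 9 [221.3 181.9] [0.6316 0.2438 0.03  ]
top 10 [217.5 211.5] [0.503  0.2563 0.03  ]
top rect ((566.3557739257812, 249.10105895996094), (21.975929260253906, 149.1513671875), 85.51229095458984)
side 7 [253.6 187.1] [0.6293 0.2417 0.03  ]
side 3 [249.3 192.3] [0.5981 0.2191 0.03  ]
side 6 [226.  194.5] [0.5018 0.2536 0.03  ]
side rect ((560.6155395507812, 234.10256958007812), (47.48404312133789, 161.1821746826172), 85.14273834228516)
(248, 449, 3) (372, 372, 3)
```

View pics/ov.png

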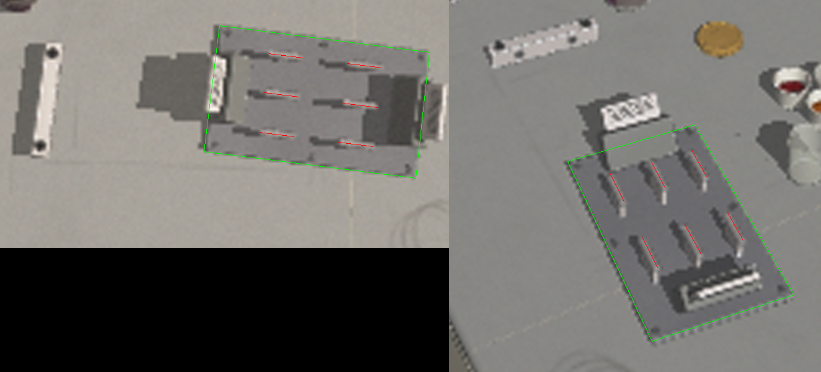

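The longest bar at top pixel (171,204), a middle-length one at (116,219) and the shortest at (222,199) can all pass for the straightedge. The shortest has a pad spacing of about 130 mm, which matches the description, so I choose (222,199). The crop shows it at overlay (45,98), and the fitted stand outline lies on the stand.

```bash
cat >> h.py <<'E'
import os
ST=np.load('stand.npy') if os.path.exists('stand.npy') else None
def s2w(p):
    c,s=np.cos(ST[2]),np.sin(ST[2]); return np.array([ST[0]+c*p[0]-s*p[1],ST[1]+s*p[0]+c*p[1],p[2]])
def goal(pos,yaw,tilt=0.):
    """turn needed (tool rotvec), then shift in mm in the turned tool frame; tilt about stand x of the tool axis"""
    o=ctrl.get_obs();R=Ro.from_rotvec(o['tool_rot'])
    base=Ro.from_euler('z',yaw)*Ro.from_euler('x',tilt)*Ro.from_matrix([[-1,0,0],[0,1,0],[0,0,-1]])
    d=np.asarray(pos)-o['position']
    print('t',round(o['time'],2),'pos',o['position'].round(4),'F',o['contact_force'].round(1),'w',round(o['gripper_width'],4))
    print(' turn',(R.inv()*base).as_rotvec().round(3),'shift mm',(base.inv().apply(d)*1000).round(1))
E
python3 -c "
from h import *
goal([.566,.249,.12],-.096)"
```

```text
t 1.4 pos [0.1538 0.5541 0.2313] F [ 0.5  0.7 -0.4] w 0.0855
 turn [ 0.     0.    -0.175] shift mm [-439.5 -264.2  111.3]
```

Emit:
arm_command([
  [0,0,0,0,0,-0.0875,0.7],
  [0,0,0,0,0,-0.0875,0.7],
  [-36.6,-22,9.3,0,0,0,0.7],
  [-36.6,-22,9.3,0,0,0,0.7],
  [-36.6,-22,9.3,0,0,0,0.7],
  [-36.6,-22,9.3,0,0,0,0.7],
  [-36.6,-22,9.3,0,0,0,0.7],
  [-36.6,-22,9.3,0,0,0,0.7],
  [-36.6,-22,9.3,0,0,0,0.7],
  [-36.6,-22,9.3,0,0,0,0.7],
  [-36.6,-22,9.3,0,0,0,0.7],
  [-36.6,-22,9.3,0,0,0,0.7],
  [-36.6,-22,9.3,0,0,0,0.7],
  [-36.6,-22,9.3,0,0,0,0.7],
  [0,0,0,0,0,0,0.7],
])

```text
time: 2.9
position: [0.57, 0.2457, 0.1182]
tool_rot: [0.158, 3.136, -0.003]
contact_force: [-0.5, 1.0, 0.3]
gripper_width: 0.0599
finger_force: 0.0
```

```bash
python3 -c "
from h import *
goal([.566,.249,.006],-.096)"
```

```text
t 2.9 pos [0.57   0.2457 0.1182] F [-0.5  1.   0.3] w 0.0599
 turn [-0.002  0.002 -0.004] shift mm [  4.3   2.9 112.2]
```

Emit:
arm_command([
  [2,1,28,0,0,0,0.7],
  [2,1,28,0,0,0,0.7],
  [0,0,26,0,0,0,0.7],
  [0,0,0,0,0,0,0.7],
  [0,0,0,0,0,0,0.7],
])

```text
time: 3.4
position: [0.5617, 0.2521, 0.0379]
tool_rot: [-0.15, -3.137, -0.0]
contact_force: [0.2, -0.4, 0.4]
gripper_width: 0.0595
finger_force: 0.0
```

```bash
python3 -c "
from h import *
goal([.566,.249,.005],-.096)"
```

```text
t 3.4 pos [0.5617 0.2521 0.0379] F [ 0.2 -0.4  0.4] w 0.0595
 turn [ 0.    -0.001  0.001] shift mm [-4.6 -2.7 32.9]
```

Emit:
arm_command([
  [-4.5,-2.5,16,0,0,0,0.7],
  [0,0,12,0,0,0,0.7],
  [0,0,4,0,0,0,0.7],
  [0,0,0,0,0,0,0.7],
  [0,0,0,0,0,0,0.0],
  [0,0,0,0,0,0,0.0],
  [0,0,0,0,0,0,0.0],
  [0,0,0,0,0,0,0.0],
  [0,0,0,0,0,0,0.0],
  [0,0,0,0,0,0,0.0],
  [0,0,0,0,0,0,0.0],
], squeeze=60)

```text
time: 4.5
position: [0.5669, 0.2492, 0.0067]
tool_rot: [0.151, 3.136, 0.002]
contact_force: [-1.1, 1.4, 5.7]
gripper_width: 0.0208
finger_force: 61.0
```

```bash
python3 -c "
from h import *
goal([*s2w([0,.055])[:2],.055] if 0 else s2w([0,.055,.058]),ST[2])
P=s2w([0,.055,.12]);print(P)"
```

```text
t 4.5 pos [0.5669 0.2492 0.0067] F [-1.1  1.4  5.7] w 0.0208
 turn [0.001 0.002 0.005] shift mm [ -46.8 -322.7  -51.3]
[ 0.58086381 -0.07659601  0.12      ]
```

Emit:
arm_command([
  [0,0,-15,0,0,0,0],
  [0,0,-30,0,0,0,0],
  [0,0,-40,0,0,0,0],
  [0,0,-40,0,0,0,0],
  [-5,-33,-15,0,0,0,0],
  [-5,-35,0,0,0,0,0],
  [-5,-35,0,0,0,0,0],
  [-5,-35,0,0,0,0,0],
  [-5,-35,0,0,0,0,0],
  [-5,-35,0,0,0,0,0],
  [-5,-35,0,0,0,0,0],
  [-5,-35,0,0,0,0,0],
  [-5,-30,0,0,0,0,0],
  [-2,-15,0,0,0,0,0],
  [0,0,0,0,0,0,0],
  [0,0,0,0,0,0,0],
  [0,0,0,0,0,0,0],
])

```text
time: 6.2
position: [0.5817, -0.0758, 0.1455]
tool_rot: [-0.149, -3.137, -0.002]
contact_force: [0.5, 0.1, -2.2]
gripper_width: 0.0205
finger_force: 60.1
```

Run:
```python
from h import *
goal(s2w([0,.055,.058]),ST[2])
for n in('top','side'):
    s=snapshot(n);cv2.imwrite(f'pics/held_{n}.png',s['color'])
    c=s['color'][150:290,230:390]
    cv2.imwrite(f'pics/held_{n}c.png',cv2.resize(c,None,fx=2.5,fy=2.5,interpolation=cv2.INTER_CUBIC))
a=[cv2.imread(f'pics/held_{n}c.png') for n in('top','side')]
cv2.imwrite('pics/held.png',np.hstack(a))
```

```text
t 6.2 pos [ 0.5817 -0.0758  0.1455] F [ 0.5  0.1 -2.2] w 0.0205
 turn [ 0.001 -0.001  0.007] shift mm [ 0.8 -0.9 87.5]
```

View pics/held.png

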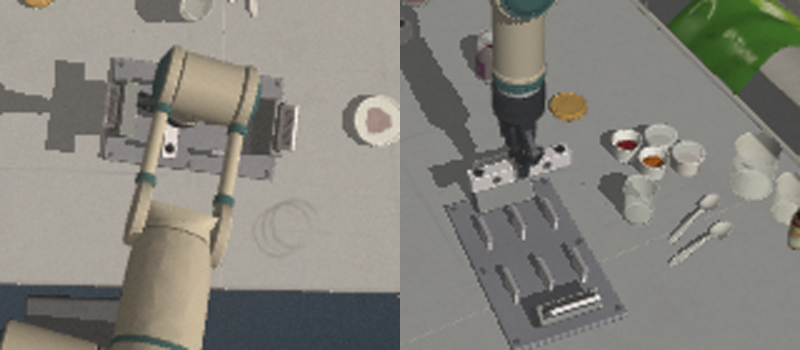

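Run:
```python
from h import *
s=snapshot('side')
g=s['color'].mean(2)[200:230,255:305]
a=world(s,260.9,220.9,.169);b=world(s,294.5,210.1,.169)
print(a,b,(a+b)/2,np.linalg.norm(a-b),np.arctan2(*(b-a)[1::-1]), s2w([0,.055,0]))
for d in nets.landmark_of('straightedge','side'): print(d['conf'],d['uv'],world(s,*d['uv'],.139))
```

```text
[ 0.51074625 -0.08396314  0.169     ] [ 0.64602576 -0.09148479  0.169     ] [ 0.578386   -0.08772396  0.169     ] 0.1354884493610997 -0.05554357025415039 [ 0.58086381 -0.07659601  0.        ]
0.86 [277.5, 219.8] [ 0.58028991 -0.08089195  0.139     ]
0.71 [218.1, 176.4] [0.47738985 0.258356   0.139     ]
0.6 [188.0, 149.4] [0.42720526 0.5002549  0.139     ]
```

Emit:
arm_command([
  [0,0,20,0,0,0.007,0],
  [0,0,25,0,0,0,0],
  [0,0,25,0,0,0,0],
  [0,0,14,0,0,0,0],
  [0,0,4,0,0,0,0],
  [0,0,0,0,0,0,0],
  [0,0,0,0,0,0,0],
  [0,0,0,0,0,0,0],
])

```text
time: 7.2
position: [0.583, -0.0774, 0.0589]
tool_rot: [0.161, 3.135, -0.001]
contact_force: [0.1, 0.5, -2.3]
gripper_width: 0.0203
finger_force: 60.1
```

Run:
```python
from h import *
goal(s2w([0,.055,.0525]),ST[2])
```

```text
t 7.2 pos [ 0.583  -0.0774  0.0589] F [ 0.1  0.5 -2.3] w 0.0203
 turn [-0.     0.002 -0.001] shift mm [2.2 0.6 6.4]
```

Emit:
arm_command([
  [2,0,1,0,0,0,0],
  [0,0,1,0,0,0,0],
  [0,0,0.5,0,0,0,0],
  [0,0,0.5,0,0,0,0],
  [0,0,0,0,0,0,0],
  [0,0,0,0,0,0,0],
])

```text
time: 7.8
position: [0.58, -0.0771, 0.0555]
tool_rot: [0.161, 3.137, -0.0]
contact_force: [-2.4, 0.3, 6.0]
gripper_width: 0.0207
finger_force: 61.1
```

Emit:
arm_command([
  [0,0,-0.5,0,0,0,0.3],
  [0,0,0,0,0,0,0.45],
  [0,0,0,0,0,0,0.45],
  [0,0,0,0,0,0,0.45],
  [0,0,-5,0,0,0,0.45],
  [0,0,-20,0,0,0,0.45],
  [0,0,-25,0,0,0,0.45],
  [0,0,-20,0,0,0,0],
  [0,0,0,0,0,0,0],
  [0,0,0,0,0,0,0],
  [0,0,0,0,0,0,0],
])

```text
time: 8.9
position: [0.5792, -0.0769, 0.1241]
tool_rot: [-0.161, -3.135, -0.001]
contact_force: [-0.7, 0.2, -0.5]
gripper_width: -0.0003
finger_force: 0.0
```

Run:
```python
from h import *
goal(s2w([-.062,.055,.095]),ST[2])
s=snapshot('side');cv2.imwrite('pics/rel.png',s['color'])
cv2.imwrite('pics/relc.png',cv2.resize(s['color'][190:290,240:360],None,fx=5,fy=5,interpolation=cv2.INTER_CUBIC))
for d in nets.trace('straightedge','side'):
    P=cloud(s)[d['pixels']];print(d['conf'],d['uv'],np.nanmedian(P,0).round(3))
```

```text
t 8.9 pos [ 0.5792 -0.0769  0.1241] F [-0.7  0.2 -0.5] w -0.0003
 turn [ 0.    -0.002 -0.001] shift mm [60.4  0.4 29.1]
0.74 [272.3, 232.2] [ 0.57  -0.083  0.071]
0.62 [189.0, 147.0] [0.465 0.681 0.031]
0.56 [214.5, 173.9] [0.515 0.431 0.029]
```

View pics/relc.png

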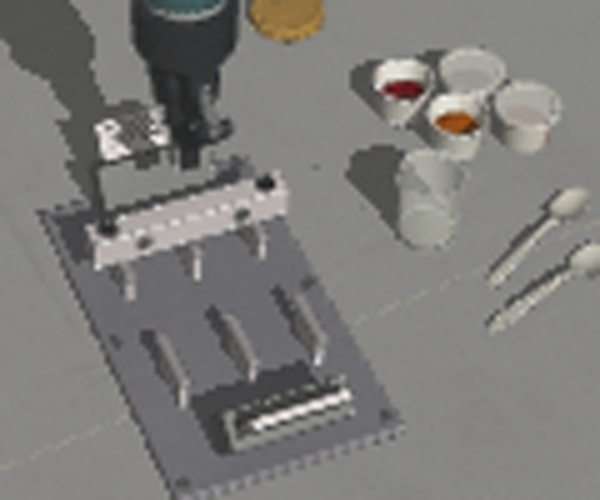

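The bar lies across the left lane, with its pads at crop pixels (107,228) and (265,183). Next I move over the near pad.

Emit:
arm_command([
  [30,0,0,0,0,0,0],
  [29,0,0,0,0,0,0],
  [0,0,15,0,0,0,0],
  [0,0,14,0,0,0,0],
  [0,0,0,0,0,0,0],
  [0,0,0,0,0,0,0],
  [0,0,0,0,0,0,0],
])

```text
time: 9.7
position: [0.522, -0.0711, 0.0965]
tool_rot: [0.161, 3.137, -0.0]
contact_force: [-1.2, -1.0, 0.3]
gripper_width: -0.0001
finger_force: 0.0
```

Run:
```python
from h import *
from scipy.optimize import least_squares
goal(s2w([-.06,.055,.080]),ST[2])
s=snapshot('side')
m=np.array([[261,235.2],[292.6,226.2]])
def f(p):
    r=[]
    for sg in(-1,1): r+=list(proj(s,s2w([p[0]+sg*.065,p[1],.0795+sg*.065*p[2]]))-m[(sg+1)//2])
    return r
q=least_squares(f,[0,.055,0],x_scale=[.01,.01,.1]);print(q.x,q.fun)
```

```text
t 9.7 pos [ 0.522  -0.0711  0.0965] F [-1.2 -1.   0.3] w -0.0001
 turn [-0.     0.001 -0.001] shift mm [ 0.9  0.5 16.5]
[-0.001975    0.05163965 -0.0100466 ] [ 0.00533942  0.00019183 -0.00543814  0.00021139]
```

Emit:
arm_command([
  [0,0,6,0,0,0,0],
  [0,0,5,0,0,0,0],
  [0,0,2,0,0,0,0],
  [0,0,2,0,0,0,0],
  [0,0,2,0,0,0,0],
  [0,0,1,0,0,0,0],
  [0,0,1,0,0,0,0],
  [0,0,1,0,0,0,0],
  [0,0,0,0,0,0,0],
  [0,0,0,0,0,0,0],
])

```text
time: 10.75
position: [0.5215, -0.071, 0.0762]
tool_rot: [0.161, 3.137, 0.0]
contact_force: [-0.2, -0.0, -0.1]
gripper_width: -0.0001
finger_force: 0.0
```

Emit:
arm_command([
  [0,0,1,0,0,0,0],
  [0,0,0.5,0,0,0,0],
  [0,0,0.5,0,0,0,0],
  [0,0,0,0,0,0,0],
  [0,0,0,0,0,0,0],
])

```text
time: 11.25
position: [0.5215, -0.071, 0.0745]
tool_rot: [0.161, 3.137, 0.0]
contact_force: [-0.8, 0.8, 4.0]
gripper_width: -0.0002
finger_force: 2.0
```

Emit:
arm_command([
  [0,0,0.5,0,0,0,0],
  [0,0,0,0,0,0,0],
  [0,0,0,0,0,0,0],
])

```text
time: 11.55
position: [0.5215, -0.071, 0.0744]
tool_rot: [0.161, 3.137, -0.0]
contact_force: [-1.6, 0.6, 6.8]
gripper_width: -0.0002
finger_force: 3.6
```

Emit:
arm_command([
  [0,0,0,0,0,0,0],
  [0,0,-12,0,0,0,0],
  [0,0,-15,0,0,0,0],
  [-30,0,0,0,0,0,0],
  [-30,0,0,0,0,0,0],
  [-30,0,0,0,0,0,0],
  [-28,0,0,0,0,0,0],
  [0,0,0,0,0,0,0],
  [0,0,0,0,0,0,0],
  [0,0,10,0,0,0,0],
  [0,0,2,0,0,0,0],
  [0,0,0,0,0,0,0],
  [0,0,0,0,0,0,0],
])

```text
time: 12.85
position: [0.6383, -0.0831, 0.0887]
tool_rot: [-0.161, -3.137, -0.0]
contact_force: [1.0, 0.3, -0.5]
gripper_width: -0.0001
finger_force: 0.0
```

Run:
```python
from h import *
goal(s2w([.06,.055,.080]),ST[2])
```

```text
t 12.85 pos [ 0.6383 -0.0831  0.0887] F [ 1.   0.3 -0.5] w -0.0001
 turn [ 0.    -0.    -0.001] shift mm [-2.3  0.6  8.7]
```

Stand x is about 58 mm. I go down in 1 mm rows, stopping a little above 83 to feel whether the end is raised.

Emit:
arm_command([
  [-1,0,2,0,0,0,0],
  [0,0,2,0,0,0,0],
  [0,0,2,0,0,0,0],
  [0,0,0,0,0,0,0],
  [0,0,0,0,0,0,0],
])

```text
time: 13.35
position: [0.6398, -0.0832, 0.0826]
tool_rot: [-0.161, -3.137, -0.0]
contact_force: [-0.7, 0.7, 0.3]
gripper_width: -0.0001
finger_force: 0.0
```

Emit:
arm_command([
  [0,0,1,0,0,0,0],
  [0,0,1,0,0,0,0],
  [0,0,0,0,0,0,0],
])

```text
time: 13.65
position: [0.6397, -0.0832, 0.0805]
tool_rot: [-0.161, -3.137, -0.0]
contact_force: [-0.7, 0.0, 0.1]
gripper_width: -0.0002
finger_force: 0.0
```

Run:
```python
from h import *
goal(s2w([.06,.055,.080]),ST[2])
s=snapshot('side');cv2.imwrite('pics/far1.png',cv2.resize(s['color'][190:290,240:360],None,fx=5,fy=5,interpolation=cv2.INTER_CUBIC))
```

```text
t 13.65 pos [ 0.6397 -0.0832  0.0805] F [-0.7  0.   0.1] w -0.0002
 turn [ 0.    -0.    -0.001] shift mm [-0.8  0.6  0.5]
```

Emit:
arm_command([
  [0,0,2,0,0,0,0],
  [0,0,2,0,0,0,0],
  [0,0,1,0,0,0,0],
  [0,0,0.5,0,0,0,0],
  [0,0,0,0,0,0,0],
  [0,0,0,0,0,0,0],
])

```text
time: 14.3
position: [0.6398, -0.0832, 0.0752]
tool_rot: [0.161, 3.137, 0.0]
contact_force: [-0.4, -0.1, 0.0]
gripper_width: 0.0001
finger_force: 0.0
```

Emit:
arm_command([
  [0,0,0.5,0,0,0,0],
  [0,0,0.5,0,0,0,0],
  [0,0,0,0,0,0,0],
  [0,0,0,0,0,0,0],
])

```text
time: 14.7
position: [0.64, -0.0833, 0.0746]
tool_rot: [0.161, 3.137, -0.0]
contact_force: [-0.3, -1.1, 3.4]
gripper_width: 0.0
finger_force: 1.6
```

Emit:
arm_command([
  [0,0,0.6,0,0,0,0],
  [0,0,0,0,0,0,0],
  [0,0,0,0,0,0,0],
])

```text
time: 15.0
position: [0.6401, -0.0833, 0.0745]
tool_rot: [0.161, 3.136, -0.0]
contact_force: [-1.7, 0.1, 5.3]
gripper_width: 0.0004
finger_force: 3.0
```

Run:
```python
from h import *
o=ctrl.get_obs();print(o['contact_force'],o['position'])
s=snapshot('side');cv2.imwrite('pics/far2raw.png',s['color']);cv2.imwrite('pics/far2.png',cv2.resize(s['color'][190:290,240:360],None,fx=5,fy=5,interpolation=cv2.INTER_CUBIC))
a=cv2.imread('pics/relc.png');b=cv2.imread('pics/far2.png')
cv2.imwrite('pics/cmp.png',np.hstack([a[100:320,50:350],b[100:320,50:350]]))
```

```text
[-1.68770893  0.07890513  5.25494   ] [ 0.64007189 -0.08328534  0.07446497]
```

View pics/cmp.png

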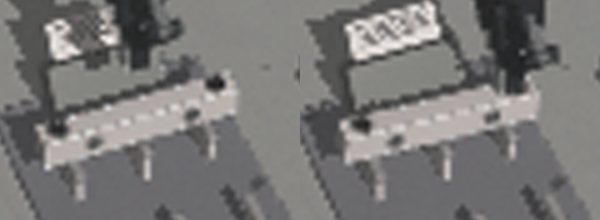

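Emit:
arm_command([
  [0,0,0,0,0,0,0],
  [0,0,-12,0,0,0,0],
  [0,0,-20,0,0,0,0],
  [0,0,-40,0,0,0,0],
  [0,0,-40,0,0,0,0],
  [0,0,0,0,0,0,0],
  [0,0,0,0,0,0,0],
])

```text
time: 15.75
position: [0.6404, -0.0833, 0.1871]
tool_rot: [0.161, 3.135, -0.001]
contact_force: [-0.7, 0.4, 0.4]
gripper_width: 0.0001
finger_force: 0.0
```

Run:
```python
from h import *
s=snapshot('side');cv2.imwrite('pics/after.png',s['color'])
A=cv2.imread('pics/rel.png',0).astype(np.float32);
for nm in('far2raw','after'):
  B=cv2.imread(f'pics/{nm}.png',0).astype(np.float32)
  for lab,(u,v,w,h) in dict(near=(257,238,14,7),mid=(270,236,10,6),far=(285,231,11,6),bg=(265,265,20,14)).items():
    t=A[v-h//2:v+h//2+1,u-w//2:u+w//2+1]
    W=cv2.createHanningWindow((40,40),cv2.CV_32F)
    up=lambda I,du=0,dv=0:cv2.resize(I[v-h-4:v+h+5,u-w-4:u+w+5],None,fx=8,fy=8,interpolation=cv2.INTER_CUBIC)
    T=cv2.resize(t,None,fx=8,fy=8,interpolation=cv2.INTER_CUBIC)
    S=up(B);S0=up(A)
    p=lambda I:np.array(cv2.minMaxLoc(cv2.matchTemplate(I,T,cv2.TM_CCOEFF_NORMED))[3])
    r=cv2.matchTemplate(S,T,cv2.TM_CCOEFF_NORMED)
    print(nm,lab,(p(S)-p(S0))/8,round(float(r.max()),3))
x0=s2w([-.06,.055,.045]);
for z in(.07,.08):
  print(np.subtract(proj(s,s2w([-.065,.055,z])),proj(s,s2w([-.065,.055,.07]))))
goal([0,0,0],ST[2])
for n in('side','top'):
  snapshot(n)
  for q in('tab_left_grip','tab_right_grip'):
    for d in nets.landmark_of(q,n): print(n,q,d['conf'],d['uv'])
# predicted top slope by depth
t=snapshot('top')
for k,c in(('side',snapshot('side')),('top',t)):
  P=cloud(c).reshape(-1,3)
  P=P[~np.isnan(P[:,0])]
  c_,s_=np.cos(ST[2]),np.sin(ST[2]);q=(P[:,:2]-ST[:2])@np.array([[c_,-s_],[s_,c_]])
  m=(abs(q[:,1]-.055)<.009)&(abs(q[:,0])<.08)&(P[:,2]>.066)&(P[:,2]<.1)
  print(k,m.sum(),np.polyfit(q[m,0],P[m,2],1))
cv2.imwrite('pics/top2.png',t['color'])
```

```text
far2raw near [ 0.5   -0.875] 0.939
far2raw mid [ 0.125 -0.25 ] 0.823
far2raw far [0.125 0.375] 0.842
far2raw bg [0. 0.] 0.99
after near [ 0.5  -0.75] 0.95
after mid [ 0.   -0.25] 0.812
after far [0.125 0.25 ] 0.881
after bg [0. 0.] 0.99
[0. 0.]
[-0.06703112 -1.77920878]
t 15.8 pos [ 0.6394 -0.0831  0.1855] F [-1.1  0.6 -0.4] w 0.0001
 turn [ 0.    -0.    -0.001] shift mm [644.5  18.  185.5]
side tab_right_grip 0.44 [298.3, 271.2]
top tab_left_grip 0.49 [271.4, 190.1]
top tab_right_grip 0.55 [345.4, 202.1]
side 145 [-0.05456801  0.07485903]
top 61 [-0.06475532  0.07727526]
```

The depth fit gives a slope of about 0.06 rad with the far end down, and the bar tilted after the far press. The first contact also came at about 49 mm. So it rocks, and the left lane is the high one. Next I locate the left tab.

```bash
cat > tab.py <<'E'
from h import *
from scipy.optimize import least_squares
T=snapshot('top');S=snapshot('side')
obs=[(1,S,(267.5,213.3)),(1,T,(271.4,190.1)),(-1,S,(300.1,272)),(-1,T,(345.4,202.1))]
f=lambda p:np.concatenate([np.subtract(proj(c,s2w([p[2],g*p[0],p[1]])),uv) for g,c,uv in obs])
q=least_squares(f,[.14,.07,0]);print('Y,Z,x',q.x.round(4),q.fun.round(1))
c_,s_=np.cos(ST[2]),np.sin(ST[2])
for n,c in(('side',S),('top',T)):
  P=cloud(c);Q=P.copy();Q[...,:2]=(P[...,:2]-ST[:2])@np.array([[c_,-s_],[s_,c_]])
  m=(abs(Q[...,0])<.045)&(Q[...,1]>.09)&(Q[...,1]<.2)&(Q[...,2]>.02)&(Q[...,2]<.12)
  p=Q[m]
  ax=np.array([0,np.sin(.611),np.cos(.611)]);nr=np.array([0,-np.cos(.611),np.sin(.611)])
  a=p@ax;b=p@nr
  bright=c['color'].mean(2)[m]
  print(n,len(p),'x',p[:,0].min().round(3),p[:,0].max().round(3))
  h,ea,eb=np.histogram2d(a,b,bins=[np.arange(.06,.2,.008),np.arange(-.12,.02,.004)])
  for i in range(len(h)): 
    if h[i].sum(): print(round(ea[i],3),{round(eb[j],3):int(h[i,j]) for j in np.flatnonzero(h[i])})
g=q.x[1]*np.cos(.611)+q.x[0]*np.sin(.611);print('grip a,b',g,-q.x[0]*np.cos(.611)+q.x[1]*np.sin(.611))
z=[]
for c,(v,u) in((S,(190,245)),(T,(165,250))):
  A=cv2.resize(c['color'],None,fx=8,fy=8,interpolation=cv2.INTER_CUBIC)
  for a,col in((0,(0,0,255)),(.014,(0,255,0)),(-.018,(255,0,0))):
    for x in(-.038,.038):
      X=np.array([x,q.x[0],q.x[1]])+a*np.array([0,np.sin(.611),np.cos(.611)])
      cv2.circle(A,tuple(np.int32((np.array(proj(c,s2w(X)))+.5)*8)),3,col,-1)
  z.append(A[v*8:v*8+400,u*8:u*8+400])
cv2.imwrite('pics/tab.png',np.hstack(z))
E
python3 tab.py
```

```text
Y,Z,x [0.1574 0.075  0.0007] [ 0.3 -0.1  0.7  1.4 -0.1  0.4  0.8 -1.2]
side 391 x -0.044 0.045
0.076 {np.float64(-0.076): 1, np.float64(-0.068): 1}
0.084 {np.float64(-0.084): 2, np.float64(-0.08): 6, np.float64(-0.076): 13, np.float64(-0.072): 18, np.float64(-0.068): 3, np.float64(-0.064): 1}
0.092 {np.float64(-0.08): 1, np.float64(-0.076): 6, np.float64(-0.072): 19, np.float64(-0.068): 11, np.float64(-0.064): 4}
0.1 {np.float64(-0.08): 3, np.float64(-0.076): 7, np.float64(-0.072): 16, np.float64(-0.068): 11, np.float64(-0.064): 2}
0.108 {np.float64(-0.08): 1, np.float64(-0.076): 9, np.float64(-0.072): 21, np.float64(-0.068): 12, np.float64(-0.064): 1}
0.116 {np.float64(-0.088): 1, np.float64(-0.08): 3, np.float64(-0.076): 10, np.float64(-0.072): 22, np.float64(-0.068): 7, np.float64(-0.064): 4}
0.124 {np.float64(-0.1): 1, np.float64(-0.092): 3, np.float64(-0.088): 8, np.float64(-0.084): 9, np.float64(-0.08): 12, np.float64(-0.076): 6, np.float64(-0.072): 8, np.float64(-0.068): 2, np.float64(-0.064): 1}
0.132 {np.float64(-0.096): 1, np.float64(-0.092): 1, np.float64(-0.088): 7, np.fl
[... 995 characters left out ...]
-0.068): 14, np.float64(-0.064): 5}
0.124 {np.float64(-0.096): 1, np.float64(-0.092): 1, np.float64(-0.088): 3, np.float64(-0.084): 3, np.float64(-0.08): 13, np.float64(-0.076): 9, np.float64(-0.072): 14, np.float64(-0.068): 8, np.float64(-0.064): 1}
0.132 {np.float64(-0.08): 18, np.float64(-0.072): 1, np.float64(-0.064): 1}
0.14 {np.float64(-0.084): 2, np.float64(-0.08): 13, np.float64(-0.076): 4}
0.148 {np.float64(-0.088): 3, np.float64(-0.084): 2, np.float64(-0.08): 11, np.float64(-0.076): 4, np.float64(-0.072): 1}
0.156 {np.float64(-0.088): 3, np.float64(-0.084): 7, np.float64(-0.08): 15, np.float64(-0.076): 3}
0.164 {np.float64(-0.08): 2}
grip a,b 0.1517478153809181 -0.08594283411623709
```

View pics/tab.png

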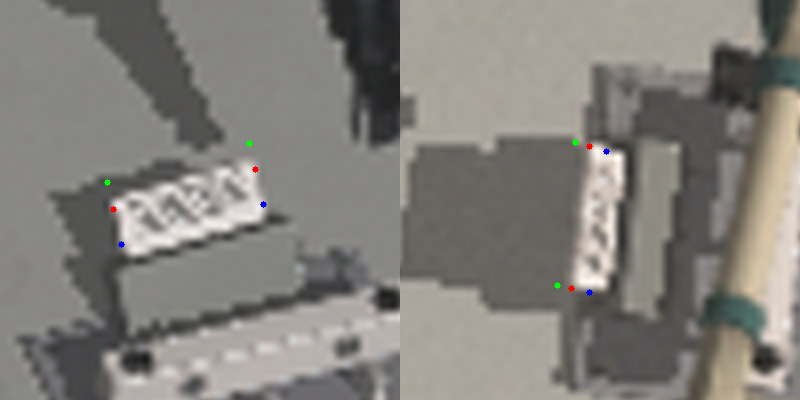

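```bash
cat > tg.py <<'E'
from h import *
import sys
def tp(a,b=-.0855,x=0): return s2w([x,a*.5736-b*.8192,a*.8192+b*.5736])
if __name__=='__main__': goal(tp(float(sys.argv[1])),ST[2],-.611)
E
python3 tg.py .212
```

```text
t 16.3 pos [ 0.6397 -0.0832  0.1852] F [ 0.2  0.1 -0.5] w 0.0002
 turn [ 0.611 -0.001 -0.001] shift mm [ 59.2 147.2 -29.1]
```

Emit:
arm_command([
  [0,0,-10,0.1,0,0,0.4],
  [0,0,-10,0.1,0,0,0.4],
  [0,0,0,0.1,0,0,0.4],
  [0,0,0,0.1,0,0,0.4],
  [0,0,0,0.1,0,0,0.4],
  [0,0,0,0.111,0,0,0.4],
  [0,0,0,0,0,0,0.4],
  [15,30,-20,0,0,0,0.4],
  [15,30,0,0,0,0,0.4],
  [15,30,0,0,0,0,0.4],
  [14,30,0,0,0,0,0.4],
  [0,0,0,0,0,0,0.4],
  [0,0,0,0,0,0,0.4],
  [0,0,0,0,0,0,0.4],
])

```text
time: 17.7
position: [0.5935, 0.0319, 0.1542]
tool_rot: [-0.155, -2.965, 0.934]
contact_force: [0.5, 0.2, 0.6]
gripper_width: 0.0344
finger_force: 0.0
```

```bash
python3 tg.py .212
```

```text
t 17.7 pos [0.5935 0.0319 0.1542] F [0.5 0.2 0.6] w 0.0344
 turn [ 0.001  0.    -0.003] shift mm [ 1.6 39.4  8.5]
```

Emit:
arm_command([
  [1.5,20,0,0,0,0,0.4],
  [0,19,8,0,0,0,0.4],
  [0,0,15,0,0,0,0.4],
  [0,0,15,0,0,0,0.4],
  [0,0,0,0,0,0,0.4],
  [0,0,0,0,0,0,0.4],
  [0,0,0,0,0,0,0.4],
])

```text
time: 18.4
position: [0.5925, 0.0439, 0.0997]
tool_rot: [-0.152, -2.964, 0.934]
contact_force: [0.4, 0.4, 0.4]
gripper_width: 0.0341
finger_force: 0.0
```

```bash
python3 tg.py .133
python3 - <<'E'
from h import *
s=snapshot('side');t=snapshot('top')
z=[cv2.resize(c['color'][v:v+80,u:u+80],None,fx=5,fy=5,interpolation=cv2.INTER_CUBIC) for c,v,u in((s,170,235),(t,155,235))]
cv2.imwrite('pics/pre.png',np.hstack(z))
E
```

```text
t 18.4 pos [0.5925 0.0439 0.0997] F [0.4 0.4 0.4] w 0.0341
 turn [ 0.001 -0.    -0.001] shift mm [-0.6 -1.5 49.6]
```

View pics/pre.png

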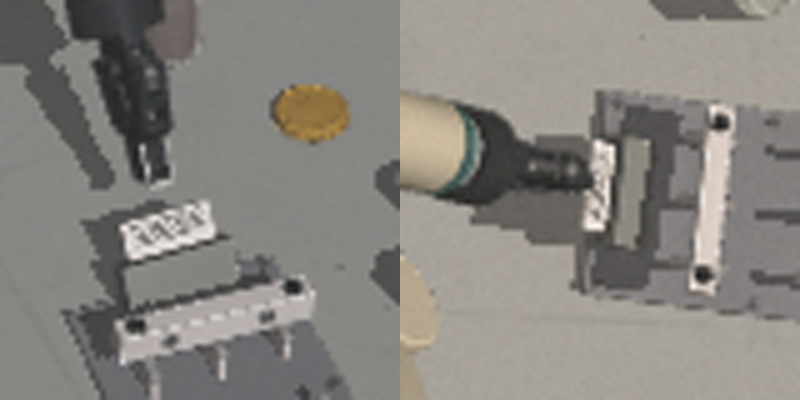

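The gripper is in line with the tab: fingertips at (150,180), tab centre at (168,228) in the side crop. The straightedge is still in place.

Emit:
arm_command([
  [0,-1.5,12,0,0,0,0.4],
  [0,0,12,0,0,0,0.4],
  [0,0,12,0,0,0,0.4],
  [0,0,6,0,0,0,0.4],
  [0,0,0,0,0,0,0.4],
  [0,0,0,0,0,0,0.4],
])

```text
time: 19.1
position: [0.5895, 0.0178, 0.0659]
tool_rot: [-0.153, -2.963, 0.934]
contact_force: [-0.2, -0.5, -1.1]
gripper_width: 0.034
finger_force: 0.0
```

```bash
python3 tg.py .133
```

```text
t 19.1 pos [0.5895 0.0178 0.0659] F [-0.2 -0.5 -1.1] w 0.034
 turn [-0.    -0.001 -0.001] shift mm [-1.   0.6  6.9]
```

Down 5 more and close gently.

Emit:
arm_command([
  [0,0.5,5,0,0,0,0.4],
  [0,0,0,0,0,0,0.4],
  [0,0,0,0,0,0,0],
  [0,0,0,0,0,0,0],
  [0,0,0,0,0,0,0],
  [0,0,0,0,0,0,0],
  [0,0,0,0,0,0,0],
  [0,0,0,0,0,0,0],
], squeeze=40)

```text
time: 19.9
position: [0.5892, 0.0145, 0.0627]
tool_rot: [-0.153, -2.962, 0.938]
contact_force: [-0.4, -5.6, 5.6]
gripper_width: 0.0075
finger_force: 42.6
```

```bash
python3 tg.py .133
```

```text
t 19.9 pos [0.5892 0.0145 0.0627] F [-0.4 -5.6  5.6] w 0.0075
 turn [-0.002 -0.001 -0.001] shift mm [-1.   1.5  2.4]
```

Emit:
arm_command([
  [0,-1,-3,0,0,0,0],
  [0,0,-4,0,0,0,0],
  [0,0,-4,0,0,0,0],
  [0,0,-4,0,0,0,0],
  [0,0,-4,0,0,0,0],
  [0,0,-3,0,0,0,0],
  [0,0,0,0,0,0,0],
  [0,0,0,0,0,0,0],
])

```text
time: 20.7
position: [0.5904, 0.0268, 0.0804]
tool_rot: [-0.152, -2.963, 0.936]
contact_force: [-0.3, -5.8, 2.2]
gripper_width: 0.0073
finger_force: 42.2
```

```bash
python3 tg.py .133
```

```text
t 20.7 pos [0.5904 0.0268 0.0804] F [-0.3 -5.8  2.2] w 0.0073
 turn [-0.001 -0.001 -0.001] shift mm [-1.   1.5 23.9]
```

Emit:
arm_command([
  [0,-0.5,-1,0,0,0,0],
  [0,0,-1,0,0,0,0],
  [0,0,-1,0,0,0,0],
  [0,0,0,0,0,0,0],
  [0,0,0,0,0,0,0],
])

```text
time: 21.2
position: [0.5905, 0.0283, 0.0825]
tool_rot: [-0.152, -2.963, 0.935]
contact_force: [0.1, -6.0, 0.6]
gripper_width: 0.0071
finger_force: 41.8
```

```bash
python3 tg.py .133
```

```text
t 21.2 pos [0.5905 0.0283 0.0825] F [ 0.1 -6.   0.6] w 0.0071
 turn [-0.    -0.001 -0.001] shift mm [-1.   1.5 26.6]
```

Emit:
arm_command([
  [0,0,-1,0,0,0,0],
  [0,0,-1,0,0,0,0],
  [0,0,0,0,0,0,0],
  [0,0,0,0,0,0,0],
])

```text
time: 21.6
position: [0.5905, 0.0287, 0.0831]
tool_rot: [-0.151, -2.962, 0.935]
contact_force: [0.9, -9.4, -7.2]
gripper_width: 0.0072
finger_force: 40.9
```

```bash
python3 tg.py .133
```

```text
t 21.6 pos [0.5905 0.0287 0.0831] F [ 0.9 -9.4 -7.2] w 0.0072
 turn [-0.001 -0.002 -0.   ] shift mm [-1.   1.5 27.2]
```

Movement has stopped while the axial force rises to about 11 N, so the tab is at its stop. I relax, release and back out along the tool axis.

Emit:
arm_command([
  [0,0,1.2,0,0,0,0],
  [0,0,0,0,0,0,0.25],
  [0,0,0,0,0,0,0.4],
  [0,0,0,0,0,0,0.4],
  [0,0,0,0,0,0,0.4],
  [0,0,-10,0,0,0,0.4],
  [0,0,-25,0,0,0,0.4],
  [0,0,-30,0,0,0,0.4],
  [0,0,-30,0,0,0,0.4],
  [0,0,0,0,0,0,0.4],
  [0,0,0,0,0,0,0.4],
  [0,0,0,0,0,0,0.4],
])

```text
time: 22.8
position: [0.5953, 0.0829, 0.1606]
tool_rot: [-0.152, -2.961, 0.935]
contact_force: [-0.4, -0.3, -0.3]
gripper_width: 0.0339
finger_force: 0.0
```

Run:
```python
from h import *
s=snapshot('side');t=snapshot('top')
z=[cv2.resize(c['color'][v:v+100,u:u+100],None,fx=4,fy=4,interpolation=cv2.INTER_CUBIC) for c,v,u in((s,200,245),(t,150,260))]
cv2.imwrite('pics/fin.png',np.hstack(z))
c_,s_=np.cos(ST[2]),np.sin(ST[2])
for n,c in(('side',s),('top',t)):
  P=cloud(c);Q=P.copy();Q[...,:2]=(P[...,:2]-ST[:2])@np.array([[c_,-s_],[s_,c_]])
  Q=Q.reshape(-1,3)
  for g in(1,-1):
    a=g*Q[:,1]*.5736+Q[:,2]*.8192;b=-g*Q[:,1]*.8192+Q[:,2]*.5736
    m=(abs(Q[:,0])<.03)&(abs(b+.083)<.008)&(a>.1)&(a<.2)
    print(n,g,m.sum(),np.percentile(a[m],[90,97,100]).round(3))
  m=(abs(Q[:,1]-.055)<.009)&(abs(Q[:,0])<.085)&(Q[:,2]>.066)&(Q[:,2]<.1)
  print(n,m.sum(),np.polyfit(Q[m,0],Q[m,2],1),Q[m].mean(0),Q[m,0].min(),Q[m,0].max())
```

```text
side 1 208 [0.178 0.181 0.183]
side -1 76 [0.161 0.163 0.166]
side 143 [-0.04967305  0.07441804] [-0.00495696  0.05441286  0.07466427] -0.08096718818026809 0.07992797443652415
top 1 121 [0.184 0.188 0.189]
top -1 101 [0.162 0.164 0.166]
top 163 [-0.06372804  0.07784985] [0.00034896 0.05479756 0.07782761] -0.07792983404320278 0.08145494963059188
```

View pics/fin.png

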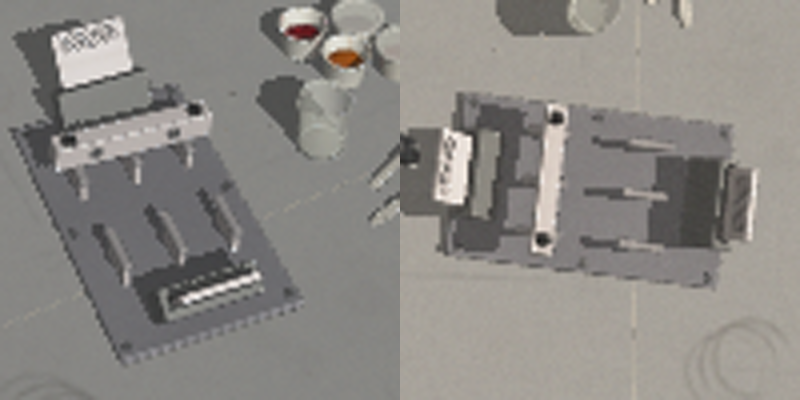

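The picture shows the left tab out at (92,50), the right tab in, and the sloped straightedge centred on the left lane. I hand the job in.

```bash
python3 -c "
from cell import ctrl
print(ctrl.close_job())"
```

```text
the job is handed in; nothing more can be done
None
```

I handed the job in at about 23 s. The straightedge rocks on the left lane, so I pulled the left tab out to its stop. I left the right tab in, left the straightedge on the left lane, and kept clear of the glassware. The hand-in gave no verdict, so I have not seen how it was judged.

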